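# Nest the matching weighing cups on the balance and tare it

### The job

We are going to weigh powders out cup by cup from the top of a nest, so nest the two tapered white cups from the blue towel into the matching one that stands on the balance pan: lowered in gently, not dropped, fully home and upright. The straight-sided white cup and the glass beaker would not nest, so leave them standing where they are. Do not lean on the balance, and when all three cups are nested and let go of, press its blue tare key fully down and release it.

Things in the scene. Friction and masses are not known exactly. Their poses are not given: they have to be found in the camera images.
- cup_1_center (a point): White tapered plastic cup, 70 mm high, 30 g: straight collar 24 mm high, 56 mm across (58 at the lip), then a step, then a body narrowing from 48 mm to a 34 mm foot. Open on top. Point: its centre, 35 mm above the foot, z up. Stands on the balance pan at the start. A cup of this kind lowered into it enters with 2 mm play all round until its step rests on this rim; it then stands 24 mm higher, its whole collar clear above.
- cup_2_center (a point): White tapered plastic cup, 70 mm high, 30 g: straight collar 24 mm high, 56 mm across (58 at the lip), then a step, then a body narrowing from 48 mm to a 34 mm foot. Open on top. Point: its centre, 35 mm above the foot, z up. Stands loose on the flat blue towel (2.5 mm thick); same kind as cup_1, nests into any of its kind (24 mm pitch). May go first or second.
- cup_3_center (a point): White tapered plastic cup, 70 mm high, 30 g: straight collar 24 mm high, 56 mm across (58 at the lip), then a step, then a body narrowing from 48 mm to a 34 mm foot. Open on top. Point: its centre, 35 mm above the foot, z up. Stands loose on the flat blue towel (2.5 mm thick); same kind as cup_1, nests into any of its kind (24 mm pitch). May go first or second.
- plain_cup_center (a point): A look-alike of the same white plastic, same 70 mm height, rim and lip, but straight-sided: 56 mm across from rim to foot, no step, so it cannot enter another cup. The point is its centre, 35 mm above its foot. It stands on the blue towel and is to be left alone.
- glass_beaker_center (a point): A clear glass 100 ml beaker, 53 mm across, 67 mm high, with a spout. The point is its centre, 33 mm above its foot. It stands on the worktop and is to be left alone.
- pan_center (a point): Centre of the top face of the round steel pan (120 mm across, top 42 mm above the worktop) of a low white portable balance. The point has the axes of the balance: x along its 200 mm length from the keys to the pan, y across its 130 mm width, z up. The case is 30 mm high and fixed; display and keys lie on its flat front deck.
- tare_key_top (a point): Centre of the top of the tare key: raised blue oblong key, 28 mm (along the balance's y) by 18 mm, black frame, at the front of the balance, 112 mm in front of the pan centre and 30 mm right of the midline (seen from the keys). Its top is 38 mm above the worktop, 8 mm above the deck. The other keys are flat and fixed.
- tare_key (a joint): Travel of the tare key: 0 m up, 0.0035 m fully down. It moves straight down against a spring (about 1.2 N at first, 4 N fully down) and comes back by itself.
There are look-alikes about, which are no part of the job. What is shaped like the part that bears cup_1_center but orange or red is not meant.

How it is judged:
By the outcome, as a careful person would: the job done as asked, in the order asked, and still so for the second after the job is handed in, with the robot touching nothing.
It also fails if it takes over 67 s, if anything falls off the work surface, if the arm or the gripper's body presses on something with over 40 N, if the wrist force passes 120 N, or if a joint passes its speed limit or range.

### The arm

A 6-joint arm with a two-finger parallel gripper is mounted at the origin on a cart in front of the work surface, level with it; the furniture and walls round the work are solid. World frame = base frame: x ahead of the robot, y to its left, z up, the work surface at z = 0. Lengths are in m, angles in rad, forces in N, time in s.
With the tool pointing down it reaches from about 0.275 to 0.875 m from the base axis. Payload 12.5 kg.
Tool frame: the origin (TCP) lies at the very end of the fingers, on their centre line; the grasp point (between the pads) lies 19 mm behind it (robot.grip_depth is the distance from the TCP to the grasp point, in m); z points along the fingers, y is the line along which they close (so a half turn about z gives the same grasp; the last joint's range is limited). The gripper opens to 85 mm and grips with 20 to 120 N. Pads are 22 mm wide; open, the fingers measure 114 mm over their backs; the gripper's body (76 mm by 85 mm) begins 54 mm behind the grasp point. The pads swing forward as they close: fully open they stand 13 mm farther back than shut.
Start: joints at [1.056, 0.351, 1.652, -0, 1.139, -0.085], TCP at [0.229, 0.5, 0.231] pointing down, gripper open.
Joint ranges: [-2.75, 2.75], [-0.79, 2.1], [0.01, 2.65], [-1.57, 4.71], [0.07, 3.14], [-2.87, 2.87]. Speed limits (rad/s): [2.22, 2.22, 2.79, 3.14, 3.14, 3.14].

### API

Orientations are given as a rotation vector (axis times angle).
In Python, from bench import readout, viewer, robot gives the robot as it stands.
- The arm moves only by the shell command python3 -m crank 'ROWS' [FORCE]. ROWS is JSON, a list of rows, each a list of 7 numbers: the shift along the tool's x, y, z in cm, then the turn, a rotation vector about the tool's x, y, z in rad, then the gripper's target within -1 to 1 (fully open at 1, half-way at 0, shut at -1). A call has 1 to 8 rows; each row is the pose to reach, as a shift and turn from the pose commanded when the call began, along the tool's axes at that moment; what a row does not reach only later rows make up. A row lasts 1/12 s, in which the tool goes at most 41.7 mm and 7.16 degrees, less where a joint would pass 70% of its speed; a pose out of reach is approached as far as the arm can. A call with a gripper value outside its range is refused whole. The fingers move at their own pace and stop on an object; FORCE is the grip in N (left out, the last holds). Time passes only in rows, so rows that repeat a pose let the fingers close. It gives the time, the measured TCP pose, the force, the opening and the grip force at its end, in the units of the state.
- readout.read_state(): the state, without advancing time (a new reading comes with each control period).
- viewer.read_camera(name): name is "scene" or "top" or "wrist"; returns a dict with "color" (384x512x3 uint8, blue, green, red), "intrinsics" (3x3 intrinsics, pixels), "pose" (4x4, takes a point from camera to world coordinates). Camera axes: x right, y up, looking along -z (the intrinsics and any distortion apply to the point x, -y, -z); pixel columns grow to the right and rows downward; lengths in m; the calibration is good to about 2 mm. A picture is of the moment at which its call begins. There is no depth.
- robot.finish_job(): hands the job in; it is judged then, once.
The state is a dict: "time_s": time; "joint_pos": joint angles; "joint_velocities": joint speeds; "joint_torque": joint torques, N m; "ee_pos": TCP position; "tool_rot": TCP orientation; "force": force on the tool from outside, world axes, zero at the start; "ft_torque": the same for the moment, N m; "grip_width": opening from 0.0 (shut) to 1.0 (fully open); "grip_force": force on a finger pad.
Only numpy, scipy, OpenCV 4.12 (cv2) and the standard library are available. Lean on these libraries where they do the work, as an engineer would, in place of code of your own. Each camera call takes 0.05 s, during which the arm holds its last target. There are 200 camera calls.

## Working session

There is one attempt and no reset: what is moved stays moved. The work goes in short steps, Python scripts to look and compute and a shell command to move; the robot and the scene stay as the last step left them, time stands still between calls to the robot, and variables do not carry over. Pictures are saved under pics/ and viewed, at most 10 in all, crops included, and the job is handed in when it is done.

```bash
ls; mkdir -p pics; python3 - <<'E'
from bench import readout, viewer, robot
import cv2, numpy as np
s=readout.read_state()
for k in('time_s','ee_pos','tool_rot','force','grip_width'):print(k,np.round(s[k],4))
ims=[]
for n in('scene','top'):
    c=viewer.read_camera(n); cv2.imwrite(f'pics/{n}0.png',c['color']); print(n,c['intrinsics'].tolist() if hasattr(c['intrinsics'],'tolist') else c['intrinsics'],np.round(c['pose'],4).tolist()); print(c.keys())
E
```

```text
pics
time_s 0.0
ee_pos [0.229  0.4997 0.2307]
tool_rot [-6.699e-01 -3.069e+00  1.900e-03]
force [ 0.5845 -0.3772 -0.0423]
grip_width 1.001
scene [[428.3310772080622, 0.0, 252.868618637492], [0.0, 428.3310772080622, 187.60847874082242], [0.0, 0.0, 1.0]] [[0.5114, 0.5749, -0.6387, -0.0825], [-0.859, 0.3233, -0.3969, -0.5983], [-0.0217, 0.7516, 0.6592, 0.753], [0.0, 0.0, 0.0, 1.0]]
dict_keys(['color', 'intrinsics', 'pose'])
top [[396.7136499326889, 0.0, 252.77846625771912], [0.0, 396.7136499326889, 190.08289164594186], [0.0, 0.0, 1.0]] [[0.0293, 0.9857, -0.1658, 0.3823], [-0.9996, 0.0299, 0.0015, -0.2074], [0.0064, 0.1656, 0.9862, 1.0638], [0.0, 0.0, 0.0, 1.0]]
dict_keys(['color', 'intrinsics', 'pose'])
```

View pics/scene0.png

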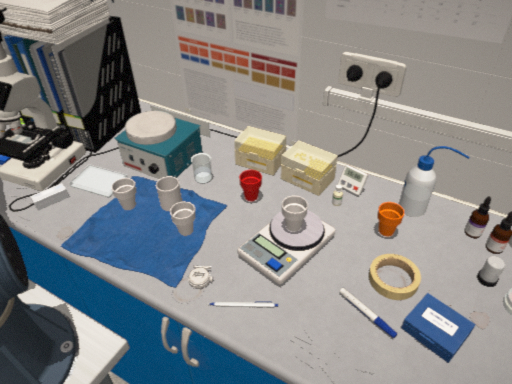

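View pics/top0.png

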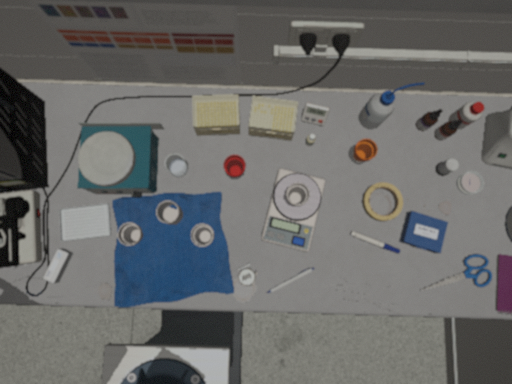

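The scene picture shows the balance with cup_1 at about (293,213). Three cups stand on the towel at (125,193), (168,192) and (183,217). In the top view they are at (130,235), (169,213) and (203,236), with the balance cup at (296,195) and the tare key at (298,241). I'll enlarge a crop to see which one is straight-sided.

```bash
python3 - <<'E'
import cv2,numpy as np
s=cv2.imread('pics/scene0.png');t=cv2.imread('pics/top0.png')
a=cv2.resize(s[165:285,95:345],None,fx=3.2,fy=3.2,interpolation=cv2.INTER_CUBIC)[:,:800]
b=cv2.resize(t[165:265,105:335],None,fx=3.2,fy=3.2,interpolation=cv2.INTER_CUBIC)
b=cv2.copyMakeBorder(b,0,0,0,800-b.shape[1],cv2.BORDER_CONSTANT)
im=np.vstack([a,b]);im=cv2.resize(im,None,fx=.85,fy=.85);print(im.shape);cv2.imwrite('pics/crop1.png',im[:600])
E
```

```text
(598, 680, 3)
```

View pics/crop1.png

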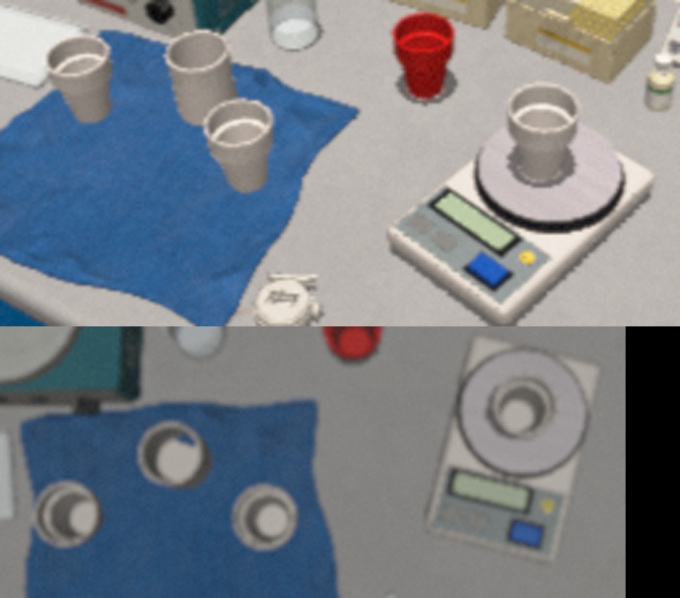

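The crop settles it: the straight-sided cup is the middle one, scene (168,184) and top (169,212). The tapered ones are the left, scene (124,186) / top (130,234), and the right, scene (182,210) / top (202,235). I'll triangulate the rims and the key.

```bash
cat > h.py <<'E'
import numpy as np,cv2
from bench import readout,viewer
def ray(c,p):
    K=np.array(c['intrinsics']);T=np.array(c['pose'])
    d=np.linalg.inv(K)@[p[0],p[1],1];d=T[:3,:3]@(d*[1,-1,-1]);return T[:3,3],d/np.linalg.norm(d)
def tri(rs):
    A=sum(np.eye(3)-np.outer(d,d) for o,d in rs);b=sum((np.eye(3)-np.outer(d,d))@o for o,d in rs)
    x=np.linalg.solve(A,b);return x,[np.linalg.norm(np.cross(x-o,d))*1e3 for o,d in rs]
def plane(c,p,z):
    o,d=ray(c,p);return o+d*(z-o[2])/d[2]
def proj(c,x):
    T=np.array(c['pose']);q=T[:3,:3].T@(np.asarray(x)-T[:3,3]);q=q*[1,-1,-1];u=np.array(c['intrinsics'])@q;return u[:2]/u[2]
E
python3 - <<'E'
from h import *
from scipy.spatial.transform import Rotation as R
s=viewer.read_camera('scene');t=viewer.read_camera('top');w=viewer.read_camera('wrist')
P={'left':((124.4,186.3),(129.6,234.1)),'right':((182.5,210.2),(202.4,235.2)),'cup1':((294.6,203.6),(296.5,195.1)),'plain':((168.5,184.5),(169,212.4)),'key':((274.8,263.9),(298.4,241.1)),'beaker':((201,157),(178,161)),'red':((250,175),(235,163))}
for k,(a,b) in P.items():
    x,e=tri([ray(s,a),ray(t,b)]);print(k,np.round(x*1e3,1),np.round(e,1))
# blue key centroid
for c in(s,t):
    h=cv2.cvtColor(c['color'],cv2.COLOR_BGR2HSV);m=((abs(h[...,0].astype(int)-112)<14)&(h[...,1]>150)).astype(np.uint8)
    n,l,st,ce=cv2.connectedComponentsWithStats(m)
    for i in range(1,n):
        if st[i,4]>20:print(st[i],ce[i].round(1))
S=readout.read_state();T=np.array(w['pose']);Rt=R.from_rotvec(S['tool_rot']).as_matrix()
print('tool R\n',Rt.round(3),'\ncam in tool',(Rt.T@(T[:3,3]-S['ee_pos'])).round(4),(Rt.T@T[:3,:3]).round(3),w['intrinsics'])
E
```

```text
left [430.1  94.1  67.3] [1.4 1.4]
right [431.8 -87.   70.9] [0.2 0.2]
cup1 [ 534.4 -317.2  113.6] [2.5 2.5]
plain [486.5  -0.8  70.8] [0.6 0.6]
key [ 426.  -330.8   34.6] [0.5 0.5]
beaker [615.2 -12.3  75. ] [4.4 4.4]
red [ 616.5 -159.3   72. ] [2.4 2.4]
[  5  36  32  41 342] [18.1 50.7]
[ 37  48  25  64 230] [48.9 76.9]
[434 147  34  11  39] [451.1 150. ]
[  0 154  10  10  64] [  3.4 158.3]
[418 156  16  14 166] [425.5 162.6]
[  63  177  163  109 7146] [144.7 235.4]
[    9   227   277   157 11444] [136.2 326.3]
[267 258  15  12  97] [274.1 264. ]
[424 296  17  15 100] [431.3 302.8]
[452 312  19  25 136] [462.  324.6]
[375 318  21  19 142] [384.8 327. ]
[403 319  53  42 676] [430.2 338.6]
[382  92  12  12 104] [387.3  97.4]
[161 194  15   5  41] [168.2 196. ]
[179 202  12  10  39] [184.8 206.6]
[ 116  212  110   94 5442] [169.3 265.2]
[293 237  11   8  56] [298.1 240.7]
[465 266  14  18  61] [470.7 273.7]
tool R
 [[-0.909  0.417 -0.   ]
 [ 0.417  0.909 -0.   ]
 [ 0.    -0.    -1.   ]] 
cam in tool [ 0.0819 -0.0002 -0.1424] [[-0.     0.947  0.32 ]
 [ 1.     0.     0.   ]
 [ 0.     0.32  -0.947]] [[292.18430098   0.         257.56972637]
 [  0.         292.18430098 190.76970014]
 [  0.           0.           1.        ]]
```

```bash
python3 -m crank '[[-17.6,-14.2,0,0,0,0,0.75],[-17.6,-14.2,0,0,0,0,0.75],[-17.6,-14.2,0,0,0,0,0.75],[-17.6,-14.2,0,0,0,0,0.75],[-17.6,-14.2,0,0,0,0,0.75],[-17.6,-14.2,0,0,0,0,0.75],[-17.6,-14.2,0,0,0,0,0.75]]' 20; python3 -m crank '[[-17.6,-14.2,3,0,0,0,0.75],[-17.6,-14.2,3,0,0,0,0.75],[-17.6,-14.2,3,0,0,0,0.75],[-17.6,-14.2,3,0,0,0,0.75],[-17.6,-14.2,3,0,0,0,0.75],[-17.6,-14.2,3,0,0,0,0.75],[-17.6,-14.2,3,0,0,0,0.75],[-17.6,-14.2,3,0,0,0,0.75]]'
python3 - <<'E'
from h import *
w=viewer.read_camera('wrist');cv2.imwrite('pics/w1.png',w['color']);import pickle;pickle.dump(w,open('w1.pkl','wb'));print(proj(w,[.430,.094,.0725]))
E
```

```text
time_s: 0.83
ee_pos: [0.3311, 0.2949, 0.2314]
tool_rot: [0.675, 3.068, -0.001]
force: [0.3, 0.6, 0.5]
grip_width: 0.876
grip_force: 0.0
time_s: 1.5
ee_pos: [0.4309, 0.0949, 0.2011]
tool_rot: [-0.673, -3.068, -0.0]
force: [-0.4, 0.9, 0.6]
grip_width: 0.876
grip_force: 0.0
[256.45349571 180.79115192]
```

View pics/w1.png

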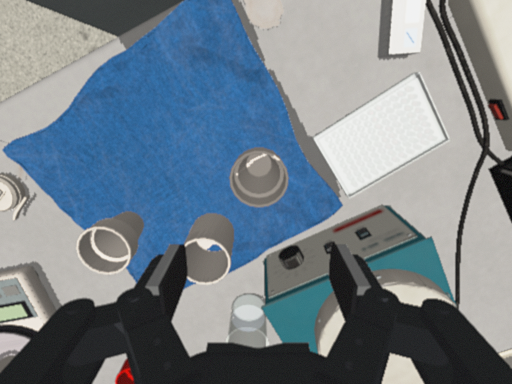

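The wrist view shows the left cup's rim round (259,177), about 56 px across and close to the prediction of (256,181). The fingertips are clear of it. I'll take a second view from a shifted position for its height and also cover the right cup.

```bash
cat >> h.py <<'E'
def blob(c,xy,z=.0725,rad=60):
    """contour of the not-blue blob on the towel nearest the projected point"""
    p=proj(c,[xy[0],xy[1],z]);h=cv2.cvtColor(c['color'],cv2.COLOR_BGR2HSV)
    blue=((abs(h[...,0].astype(int)-108)<16)&(h[...,1]>90)).astype(np.uint8)
    m=cv2.morphologyEx(1-blue,cv2.MORPH_OPEN,np.ones((3,3),np.uint8))
    cs,_=cv2.findContours(m,cv2.RETR_EXTERNAL,cv2.CHAIN_APPROX_NONE)
    k=min(cs,key=lambda q:-cv2.pointPolygonTest(q,(float(p[0]),float(p[1])),True))
    return k[:,0,:].astype(float)
def rim(c,pts,z,drop_dir=True):
    """circle through the outline's side away from the nadir, cast on plane z"""
    X=np.array([plane(c,p,z)[:2] for p in pts]);nad=np.array(c['pose'])[:2,3]
    x0=X.mean(0);u=(nad-x0)/np.linalg.norm(nad-x0)
    keep=np.ones(len(X),bool)
    for _ in range(6):
        A=np.c_[2*X[keep],np.ones(keep.sum())];s=np.linalg.lstsq(A,(X[keep]**2).sum(1),rcond=None)[0]
        cc=s[:2];r=np.sqrt(s[2]+cc@cc);keep=((X-cc)@u<.3*r)&(abs(np.linalg.norm(X-cc,axis=1)-r)<.003)
    return cc,r,keep.sum()
E
python3 -m crank '[[2.5,2.5,0,0,0,0,0.75],[2.5,2.5,0,0,0,0,0.75],[2.5,2.5,0,0,0,0,0.75]]'
python3 - <<'E'
from h import *
import pickle
w=viewer.read_camera('wrist');pickle.dump(w,open('w2.pkl','wb'));w1=pickle.load(open('w1.pkl','rb'))
rs=[]
for c in(w1,w):
    b=blob(c,(.43,.094));print(b.min(0),b.max(0))
    for z in(.0675,.0725,.0775):
        cc,r,n=rim(c,b,z);print(z,(cc*1e3).round(1),(r*1e3).round(2),n)
    cc,r,n=rim(c,b,.0725);rs.append(ray(c,proj(c,[*cc,.0725])))
print(tri(rs));print(readout.read_state()['ee_pos'])
E
```

```text
time_s: 1.8
ee_pos: [0.4177, 0.1303, 0.2015]
tool_rot: [0.664, 3.07, 0.0]
force: [-0.5, 0.0, 0.3]
grip_width: 0.875
grip_force: 0.0
[229. 147.] [288. 207.]
0.0675 [431.3  95.6] 28.67 96
0.0725 [430.   96.2] 28.15 96
0.0775 [428.6  96.8] 27.64 96
[204. 171.] [260. 231.]
0.0675 [431.7  94.9] 28.57 91
0.0725 [430.1  96.2] 28.06 91
0.0775 [428.4  97.4] 27.54 91
(array([0.4298396 , 0.09631379, 0.07307776]), [np.float64(0.026838248945155935), np.float64(0.026838248945210544)])
[0.41802267 0.12960981 0.20148576]
```

Left cup: centre (430, 96), rim z measured as 73 mm against 72.5 expected. I'll descend with the fingertips 22 mm below the rim and close at 20 N.

```bash
python3 -m crank '[[-2.5,-2.5,1,0,0,0,0.75],[-2.5,-2.5,4,0,0,0,0.75],[-2.5,-2.5,7.5,0,0,0,0.75],[-2.5,-2.5,11,0,0,0,0.75],[-2.5,-2.5,13.5,0,0,0,0.75],[-2.5,-2.5,15,0,0,0,0.75],[-2.5,-2.5,15,0,0,0,0.75],[-2.5,-2.5,15,0,0,0,0.75]]'
python3 -m crank '[[0,0,0,0,0,0,0.5],[0,0,0,0,0,0,0.4],[0,0,0,0,0,0,0.2],[0,0,0,0,0,0,0.0],[0,0,0,0,0,0,0.0],[0,0,0,0,0,0,0.0]]' 20
python3 - <<'E'
from h import *
w=viewer.read_camera('scene');cv2.imwrite('pics/s2.png',cv2.resize(w['color'][100:260,60:310],None,fx=3,fy=3,interpolation=cv2.INTER_CUBIC))
E
```

```text
time_s: 2.52
ee_pos: [0.4307, 0.0952, 0.0513]
tool_rot: [-0.669, -3.068, 0.001]
force: [0.4, 0.1, 0.9]
grip_width: 0.876
grip_force: 0.0
time_s: 3.02
ee_pos: [0.4317, 0.0953, 0.0526]
tool_rot: [0.669, 3.067, 0.001]
force: [-0.4, 1.1, 5.7]
grip_width: 0.65
grip_force: 21.0
```

View pics/s2.png

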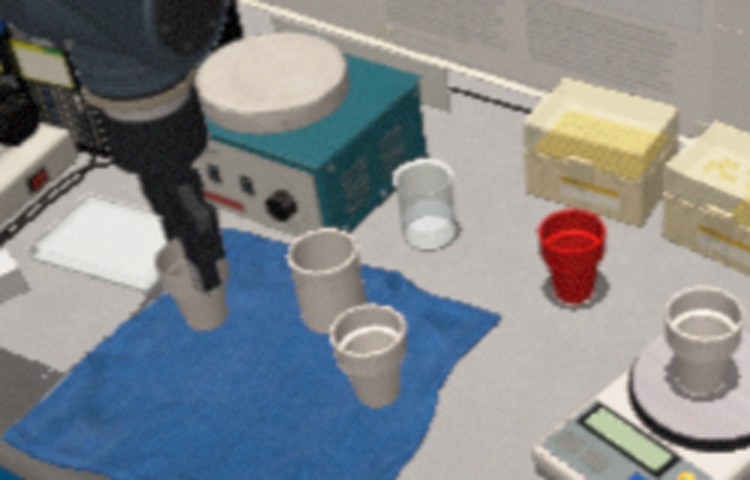

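The gripper has the left cup by the collar (opening about 55 mm). The near fingertip ends around crop (208,290), which is close to the step. I'll check how high the tip really stands, since it must stay clear of the lower rim.

```bash
python3 - <<'E'
from h import *
w=viewer.read_camera('scene')
y=np.array([.417,.909])
for off in(-.030,-.034,-.040):
  for z in(.047,.052,.057,.062):
    print(off,z,((proj(w,[*(np.array([.431,.0955])+y*off),z])-[60,100])*3).round(0))
print('rim',((proj(w,[.431,.0955,.0725])-[60,100])*3).round(0))
S=readout.read_state();print(S['ee_pos'],S['force'],S['grip_width'])
E
```

```text
-0.03 0.047 [210. 296.]
-0.03 0.052 [209. 292.]
-0.03 0.057 [208. 287.]
-0.03 0.062 [206. 282.]
-0.034 0.047 [212. 299.]
-0.034 0.052 [211. 294.]
-0.034 0.057 [209. 290.]
-0.034 0.062 [208. 285.]
-0.04 0.047 [215. 303.]
-0.04 0.052 [214. 298.]
-0.04 0.057 [212. 294.]
-0.04 0.062 [211. 289.]
rim [189. 253.]
[0.4316383  0.09528328 0.05255244] [-0.57666785 -0.091297    6.06850487] 0.6505556412012354
```

The tip stands at about z 55 mm, 18 mm below the rim, which leaves roughly 6 mm over the lower rim once nested. Next I'll lift and carry.

```bash
python3 -m crank '[[0,0,-0.5,0,0,0,0],[0,0,-2,0,0,0,0],[0,0,-5,0,0,0,0],[0,0,-8.5,0,0,0,0],[0,0,-12,0,0,0,0],[0,0,-15.5,0,0,0,0],[0,0,-18,0,0,0,0],[0,0,-19,0,0,0,0]]'
python3 -m crank '[[-1,-1,0,0,0,0,0],[-3,-3,0,0,0,0,0],[-5.5,-5.2,0,0,0,0,0],[-8,-7.5,0,0,0,0,0],[-10.5,-9.8,0,0,0,0,0],[-13,-12.1,0,0,0,0,0],[-15.5,-14.5,0,0,0,0,0],[-18,-16.8,0,0,0,0,0]]'
python3 -m crank '[[-2.5,-2.3,0,0,0,0,0],[-5,-4.7,0,0,0,0,0],[-7.5,-7,0,0,0,0,0],[-10,-9.4,0,0,0,0,0],[-12.5,-11.7,0,0,0,0,0],[-15,-14,0,0,0,0,0],[-16.8,-15.7,0,0,0,0,0],[-17.5,-16.4,0,0,0,0,0]]'
python3 - <<'E'
from h import *
import pickle
w=viewer.read_camera('wrist');cv2.imwrite('pics/w3.png',w['color']);pickle.dump(w,open('w3.pkl','wb'));print(proj(w,[.534,-.317,.112]),proj(w,[.426,-.331,.038]),readout.read_state()['ee_pos'])
E
```

```text
time_s: 3.78
ee_pos: [0.4318, 0.0953, 0.2457]
tool_rot: [0.669, 3.063, 0.003]
force: [-0.4, 1.2, -1.3]
grip_width: 0.646
grip_force: 21.9
time_s: 4.45
ee_pos: [0.5244, -0.1343, 0.2409]
tool_rot: [-0.67, -3.069, -0.0]
force: [-0.1, 1.5, 0.2]
grip_width: 0.651
grip_force: 21.9
time_s: 5.12
ee_pos: [0.6152, -0.3575, 0.24]
tool_rot: [-0.673, -3.068, 0.0]
force: [-0.7, 1.2, 0.3]
grip_width: 0.651
grip_force: 21.9
[260.95816288  81.42641377] [202.98223811 -13.71464232] [ 0.61512189 -0.35765842  0.23984724]
```

View pics/w3.png

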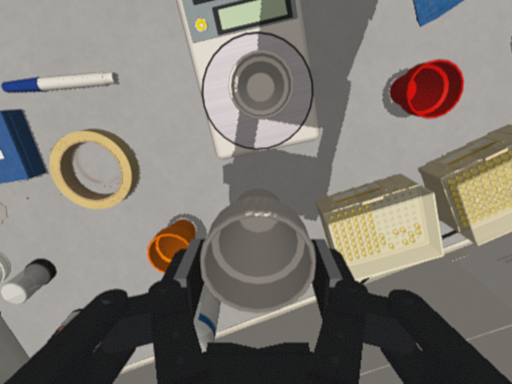

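The picture shows cup_1's rim round (262,84) inside the pan ring. The held cup hangs upright, with its rim round (258,262). I'll measure both rims from here and from a shifted spot.

```bash
cat >> h.py <<'E'
def rimedge(c,xy,z,r=.029,lo=.85,hi=1.2,out=False):
    """edge points round the projected circle, cast on plane z, circle fit (robust)"""
    g=cv2.GaussianBlur(cv2.cvtColor(c['color'],cv2.COLOR_BGR2GRAY),(0,0),.8)
    X=[]
    for a in np.linspace(0,2*np.pi,120,endpoint=False):
        q=np.linspace(lo,hi,40)*r
        P=np.array([proj(c,[xy[0]+k*np.cos(a),xy[1]+k*np.sin(a),z]) for k in q],np.float32)
        v=cv2.remap(g,P[:,:1],P[:,1:],cv2.INTER_LINEAR)[:,0].astype(float);d=np.abs(np.gradient(v))
        i=d.argmax()
        if d[i]>.8:X.append([xy[0]+q[i]*np.cos(a),xy[1]+q[i]*np.sin(a)])
    X=np.array(X)
    from scipy.optimize import least_squares
    f=lambda s:np.hypot(X[:,0]-s[0],X[:,1]-s[1])-s[2]
    s=least_squares(f,[*xy,r],loss='soft_l1',f_scale=.0005).x
    return s[:2],s[2],np.median(abs(f(s))),len(X)
E
python3 -m crank '[[0,-2,0,0,0,0,0],[0,-4,0,0,0,0,0],[0,-4,0,0,0,0,0],[0,-4,0,0,0,0,0]]'
python3 - <<'E'
from h import *
import pickle
w3=pickle.load(open('w3.pkl','rb'));w=viewer.read_camera('wrist');pickle.dump(w,open('w4.pkl','wb'))
rs=[];S=readout.read_state();print(S['ee_pos'])
for c,e in((w3,np.array([.6151,-.3577,.2399])),(w,np.array(S['ee_pos']))):
    x=(.534,-.317)
    for _ in range(3): x,r,m,n=rimedge(c,x,.112)
    print('cup1',(x*1e3).round(1),r*1e3,m*1e3,n);rs.append(ray(c,proj(c,[*x,.112])))
    x,r,m,n=rimedge(c,x,.042,.06,.93,1.12);print('pan',(x*1e3).round(1),r*1e3,m*1e3,n)
    x=e[:2]
    for _ in range(3): x,r,m,n=rimedge(c,x,e[2]+.0205)
    print('held-tcp',((x-e[:2])*1e3).round(1),r*1e3,m*1e3,n)
print(tri(rs))
im=cv2.resize(w['color'][0:200,120:380],None,fx=3,fy=3,interpolation=cv2.INTER_CUBIC);cv2.imwrite('pics/w4.png',im)
E
```

```text
time_s: 5.5
ee_pos: [0.5979, -0.3909, 0.2409]
tool_rot: [-0.671, -3.068, -0.001]
force: [0.6, 0.9, -0.9]
grip_width: 0.652
grip_force: 21.9
[ 0.59831319 -0.39025452  0.24103355]
cup1 [ 535.5 -318.8] 25.6388882457585 0.801809222309843 120
pan [ 540.  -322.3] 61.52267833144083 1.1961601856329065 116
held-tcp [-2.2  1.2] 28.44071902416542 0.6618394920182828 120
cup1 [ 531.6 -310.7] 27.901010430770594 1.7136071925460614 117
pan [ 534.6 -311.6] 61.91387361120506 2.5061169681090645 98
held-tcp [ 2.1 -1.3] 30.58705795673377 1.9787391061258512 119
(array([ 0.5333417 , -0.31853992,  0.15242626]), [np.float64(3.116262853617431), np.float64(3.1162628536173123)])
```

```bash
python3 - <<'E'
from h import *
import pickle
o=[]
for f in('w3','w4'):
    c=pickle.load(open(f+'.pkl','rb'));p=proj(c,[.534,-.317,.112]);u,v=int(p[0])-65,max(int(p[1])-60,0);print(f,u,v)
    im=cv2.resize(c['color'][v:v+130,u:u+130],(390*1,390),interpolation=cv2.INTER_CUBIC)
    im=cv2.convertScaleAbs(im,alpha=1.6,beta=-60)
    o.append(im)
cv2.imwrite('pics/c2.png',np.hstack(o))
E
```

```text
w3 195 21
w4 239 23
```

View pics/c2.png

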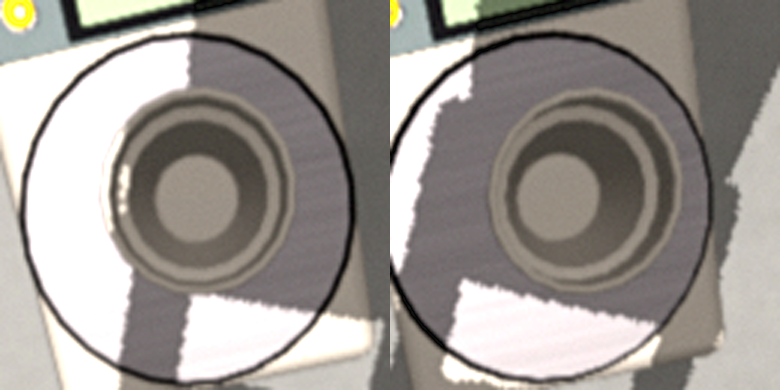

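The rims are clear by eye. In w3 cup_1's outer lip spans crop (102–293, 88–294), and in w4 it spans (100–291, 87–293). The shadow edges misled the edge search. I'll use these tangent points and cast them onto the rim plane.

```bash
python3 - <<'E'
from h import *
import pickle
def circ(X):
    A=np.c_[2*X,np.ones(len(X))];s=np.linalg.lstsq(A,(X**2).sum(1),rcond=None)[0];return s[:2],np.sqrt(s[2]+s[:2]@s[:2])
D={'w3':(195,21,102,293,88,294,191,197),'w4':(239,23,100,291,87,293,190,195)}
rs=[];
for f,(u,v,l,r,t,b,my,mx) in D.items():
    c=pickle.load(open(f+'.pkl','rb'))
    P=np.array([[l,my],[r,my],[mx,t],[mx,b]])/3.+[u-.33,v-.33]
    for z in(.107,.112,.117):
        x,R=circ(np.array([plane(c,p,z)[:2] for p in P]));print(f,z,(x*1e3).round(1),(R*1e3).round(2))
        if z==.112:rs.append(ray(c,proj(c,[*x,z])))
x,e=tri(rs);print((x*1e3).round(1),e)
S=readout.read_state();print(S['ee_pos'],S['tool_rot'])
from scipy.spatial.transform import Rotation as R
M=R.from_rotvec(S['tool_rot']).as_matrix()
for hx in((.0017,-.0009),):
    tgt=np.array([x[0]+hx[0],x[1]+hx[1],.24]);print('target',tgt,'tool shift cm',(M.T@(tgt-S['ee_pos'])*100).round(2))
E
```

```text
w3 0.107 [ 536.8 -318.7] 28.44
w3 0.112 [ 536.9 -318.8] 27.93
w3 0.117 [ 537.  -318.8] 27.41
w4 0.107 [ 536.9 -317.6] 28.63
w4 0.112 [ 536.7 -318.3] 28.11
w4 0.117 [ 536.5 -319. ] 27.6
[ 536.8 -318.7  114.3] [np.float64(0.19343768285909732), np.float64(0.1934376828591078)]
[ 0.59831319 -0.39025452  0.24103355] [-6.70115096e-01 -3.06869561e+00 -9.23818997e-04]
target [ 0.5384619  -0.31961755  0.24      ] tool shift cm [8.38 3.93 0.11]
```

```bash
python3 -m crank '[[2,1,0,0,0,0,0],[5,2.4,0,0,0,0,0],[7.5,3.5,0,0,0,0,0],[8.4,3.9,0,0,0,0,0],[8.4,3.9,2,0,0,0,0],[8.4,3.9,5,0,0,0,0],[8.4,3.9,7,0,0,0,0],[8.4,3.9,7,0,0,0,0]]'
python3 - <<'E'
from h import *
S=readout.read_state();print(np.round(S['ee_pos'],4),S['force'])
w=viewer.read_camera('wrist');s=viewer.read_camera('scene')
a=cv2.resize(w['color'][100:330,150:370],(440,460));b=cv2.resize(s['color'][150:265,235:345],(440,460),interpolation=cv2.INTER_CUBIC)[:, :360]
cv2.imwrite('pics/c3.png',np.hstack([a,b]))
E
```

```text
time_s: 6.22
ee_pos: [0.5369, -0.3181, 0.1673]
tool_rot: [-0.667, -3.064, -0.004]
force: [0.1, 0.4, -0.6]
grip_width: 0.647
grip_force: 21.9
[ 0.5369 -0.3181  0.1673] [ 0.12299287  0.44260664 -0.57584816]
```

View pics/c3.png

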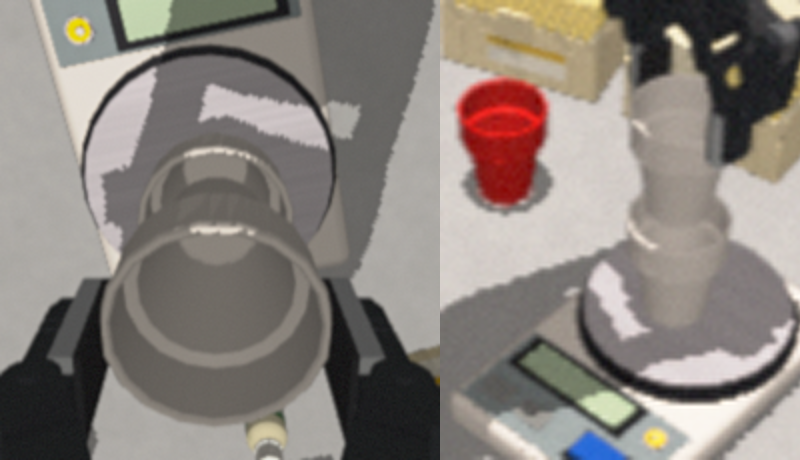

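The held cup hangs centred over cup_1 in both views: same column (217) in the wrist crop, foot inside the rim at about (678,240) in the scene crop. I'll lower slowly with a small correction.

```bash
python3 -m crank '[[-0.15,-0.05,0,0,0,0,0],[-0.15,-0.05,0.6,0,0,0,0],[-0.15,-0.05,1.2,0,0,0,0],[-0.15,-0.05,1.8,0,0,0,0],[-0.15,-0.05,2.4,0,0,0,0],[-0.15,-0.05,3,0,0,0,0],[-0.15,-0.05,3.5,0,0,0,0],[-0.15,-0.05,3.5,0,0,0,0]]'
python3 -m crank '[[0,0,0.2,0,0,0,0],[0,0,0.4,0,0,0,0],[0,0,0.6,0,0,0,0],[0,0,0.8,0,0,0,0],[0,0,0.8,0,0,0,0],[0,0,0.8,0,0,0,0]]'
```

```text
time_s: 6.98
ee_pos: [0.539, -0.3213, 0.1349]
tool_rot: [-0.67, -3.068, -0.001]
force: [-0.1, 0.2, -0.5]
grip_width: 0.652
grip_force: 21.9
time_s: 7.48
ee_pos: [0.5396, -0.3215, 0.1283]
tool_rot: [-0.67, -3.069, -0.0]
force: [0.4, 0.0, -0.7]
grip_width: 0.652
grip_force: 21.9
```

```bash
python3 -m crank '[[0.1,0.1,0.1,0,0,0,0],[0.1,0.1,0.3,0,0,0,0],[0.1,0.1,0.5,0,0,0,0],[0.1,0.1,0.7,0,0,0,0],[0.1,0.1,0.7,0,0,0,0],[0.1,0.1,0.7,0,0,0,0]]'
python3 -m crank '[[0,0,0.1,0,0,0,0],[0,0,0.2,0,0,0,0],[0,0,0.3,0,0,0,0],[0,0,0.3,0,0,0,0]]'
```

```text
time_s: 7.98
ee_pos: [0.539, -0.3202, 0.1212]
tool_rot: [-0.67, -3.069, -0.0]
force: [0.4, 0.1, -1.4]
grip_width: 0.649
grip_force: 21.9
time_s: 8.32
ee_pos: [0.539, -0.3202, 0.1181]
tool_rot: [-0.67, -3.069, -0.0]
force: [0.2, -0.8, -0.4]
grip_width: 0.652
grip_force: 21.9
```

```bash
python3 -m crank '[[0,0,0.1,0,0,0,0],[0,0,0.1,0,0,0,0],[0,0,0.1,0,0,0,0]]';python3 -m crank '[[0,0,0.1,0,0,0,0],[0,0,0.1,0,0,0,0],[0,0,0.1,0,0,0,0]]';python3 -m crank '[[0,0,0.05,0,0,0,0],[0,0,0.05,0,0,0,0],[0,0,0.05,0,0,0,0]]'
```

```text
time_s: 8.57
ee_pos: [0.539, -0.3202, 0.1173]
tool_rot: [-0.67, -3.069, -0.0]
force: [-0.5, 1.5, -0.0]
grip_width: 0.649
grip_force: 21.9
time_s: 8.82
ee_pos: [0.539, -0.3202, 0.1162]
tool_rot: [-0.67, -3.069, -0.0]
force: [0.0, -0.4, -0.4]
grip_width: 0.649
grip_force: 21.9
time_s: 9.07
ee_pos: [0.5392, -0.3204, 0.1161]
tool_rot: [0.67, 3.069, -0.0]
force: [-0.2, 0.2, 3.8]
grip_width: 0.649
grip_force: 22.3
```

Contact came at z 0.116, with home expected between 0.1157 and 0.118. Opening and rising.

```bash
python3 -m crank '[[0,0,-0.03,0,0,0,0.4],[0,0,-0.03,0,0,0,0.6],[0,0,-0.03,0,0,0,0.8],[0,0,-0.03,0,0,0,0.8],[0,0,-0.03,0,0,0,0.8],[0,0,-0.03,0,0,0,0.8]]'
python3 -m crank '[[0,0,-0.5,0,0,0,0.8],[0,0,-1.5,0,0,0,0.8],[0,0,-3,0,0,0,0.8],[0,0,-5.5,0,0,0,0.8],[0,0,-9,0,0,0,0.8],[0,0,-12,0,0,0,0.8],[0,0,-12,0,0,0,0.8],[0,0,-12,0,0,0,0.8]]'
python3 - <<'E'
from h import *
w=viewer.read_camera('wrist');s=viewer.read_camera('scene')
a=cv2.resize(w['color'][100:330,150:370],(440,460));b=cv2.resize(s['color'][150:265,235:345],(440,460),interpolation=cv2.INTER_CUBIC)[:, :360]
cv2.imwrite('pics/c4.png',np.hstack([a,b]))
import pickle;pickle.dump(w,open('w5.pkl','wb'))
E
```

```text
time_s: 9.57
ee_pos: [0.539, -0.3202, 0.116]
tool_rot: [-0.67, -3.069, -0.0]
force: [0.8, -0.3, -0.7]
grip_width: 0.899
grip_force: 0.0
time_s: 10.23
ee_pos: [0.5397, -0.3207, 0.2388]
tool_rot: [0.669, 3.065, -0.003]
force: [-0.6, 0.2, -1.1]
grip_width: 0.901
grip_force: 0.0
```

View pics/c4.png

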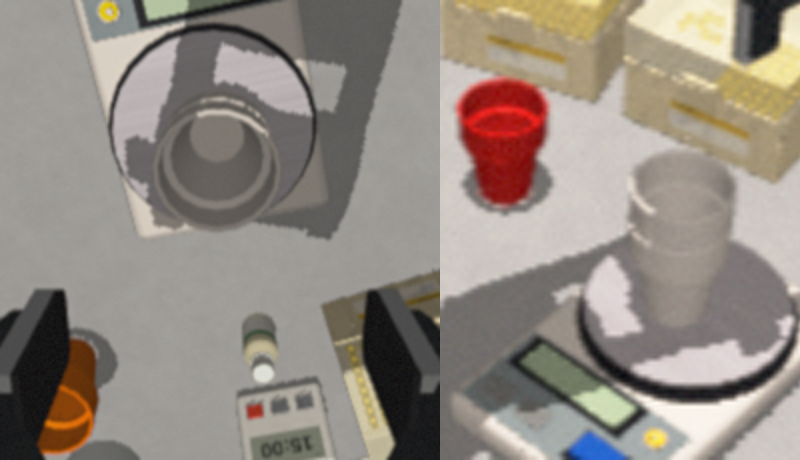

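The first cup is nested upright: its rim is a clean circle round wrist-crop (216,168), and both collars stand level in the scene crop. Now over to the right cup, taking two views on the way.

```bash
python3 -m crank '[[2,1.7,0,0,0,0,0.75],[5,4.3,0,0,0,0,0.75],[8,6.9,0,0,0,0,0.75],[11,9.5,0,0,0,0,0.75],[14,12.1,0.5,0,0,0,0.75],[17,14.6,2,0,0,0,0.75],[17,14.3,4,0,0,0,0.75],[17,14.3,4,0,0,0,0.75]]'
python3 -c "
from h import *;import pickle
pickle.dump(viewer.read_camera('wrist'),open('w6.pkl','wb'))"
python3 -m crank '[[2.5,2.5,0,0,0,0,0.75],[2.5,2.5,0,0,0,0,0.75],[2.5,2.5,0,0,0,0,0.75]]'
python3 - <<'E'
from h import *
import pickle
w=viewer.read_camera('wrist');pickle.dump(w,open('w7.pkl','wb'));w1=pickle.load(open('w6.pkl','rb'))
rs=[]
for c in(w1,w):
    b=blob(c,(.432,-.087));print(b.min(0),b.max(0))
    cc,r,n=rim(c,b,.0725);print((cc*1e3).round(1),(r*1e3).round(2),n);rs.append(ray(c,proj(c,[*cc,.0725])))
x,e=tri(rs);print(x,e);S=readout.read_state();print(S['ee_pos'])
from scipy.spatial.transform import Rotation as R
M=R.from_rotvec([-.670,-3.0687,0]).as_matrix()
print('shift cm',M.T@(np.array([x[0]+.0017,x[1]-.0009,.051])-S['ee_pos'])*100)
# nested rim
c=pickle.load(open('w5.pkl','rb'))
P=np.array([[152,165],[280,165],[216,231]])/2.+[149.75,99.75]
X=np.array([plane(c,p,.136)[:2] for p in P]);A=np.c_[2*X,np.ones(3)];s=np.linalg.solve(A,(X**2).sum(1));print('nest',s[:2],np.sqrt(s[2]+s[:2]@s[:2]))
cv2.imwrite('pics/w7.png',w['color'])
E
```

```text
time_s: 11.0
ee_pos: [0.4416, -0.1176, 0.193]
tool_rot: [-0.665, -3.064, -0.001]
force: [-0.6, 0.5, 0.7]
grip_width: 0.876
grip_force: 0.0
time_s: 11.3
ee_pos: [0.4322, -0.0863, 0.1967]
tool_rot: [0.669, 3.069, -0.0]
force: [-0.0, -0.8, -0.3]
grip_width: 0.872
grip_force: 0.0
[255. 129.] [317. 191.]
[432.6 -85.4] 28.25 101
[0. 0.] [511. 383.]
[ 510.1 -136.7] 236.45 31
[ 0.38914265 -0.07860269  0.27314646] [np.float64(8.101930122127229), np.float64(8.10193012212714)]
[ 0.43255662 -0.08689598  0.19672995]
shift cm [ 4.09136952 -1.06470984 14.57554271]
nest [ 0.53683468 -0.31944879] 0.02827530378316463
```

```bash
python3 - <<'E'
from h import *
import h,pickle
c=pickle.load(open('w7.pkl','rb'));p=proj(c,[.4326,-.0854,.0725]);print(p)
c0=np.array(p).astype(int);m=c['color'].copy()
msk=np.zeros(m.shape[:2],np.uint8);cv2.circle(msk,tuple(int(v) for v in c0),38,1,-1);m[msk==0]=(160,80,20)
d=dict(c,color=m);b=blob(d,(.4326,-.0854));print(b.min(0),b.max(0),len(b))
cc,r,n=rim(d,b,.0725);print((cc*1e3).round(1),(r*1e3).round(2),n)
w1=pickle.load(open('w6.pkl','rb'));a=rim(w1,blob(w1,(.432,-.087)),.0725)[0]
print(tri([ray(w1,proj(w1,[*a,.0725])),ray(c,proj(c,[*cc,.0725]))]))
E
```

```text
[258.79007974 182.40982079]
[221. 149.] [288. 218.] 224
[429.3 -86.6] 30.81 85
(array([ 0.42972683, -0.08570132,  0.07725292]), [np.float64(1.6563232353901158), np.float64(1.6563232353901056)])
```

```bash
python3 -m crank '[[2,-4,0,0,0,0,0.75],[2,-4,0,0,0,0,0.75],[2,-4,0,0,0,0,0.75],[2,-4,0,0,0,0,0.75]]'
python3 - <<'E'
from h import *
import pickle
w=viewer.read_camera('wrist');w1=pickle.load(open('w6.pkl','rb'))
rs=[]
for c in(w1,w):
    b=blob(c,(.4326,-.0854));print(b.min(0),b.max(0),len(b))
    cc,r,n=rim(c,b,.0725);print((cc*1e3).round(1),(r*1e3).round(2),n);rs.append(ray(c,proj(c,[*cc,.0725])))
print(tri(rs));S=readout.read_state();print(S['ee_pos'])
from scipy.spatial.transform import Rotation as R
M=R.from_rotvec([-.670,-3.0687,0]).as_matrix()
print('shift cm',M.T@(np.array([cc[0]+.0017,cc[1]-.0009,.051])-S['ee_pos'])*100)
E
```

```text
time_s: 11.68
ee_pos: [0.3976, -0.1152, 0.1965]
tool_rot: [0.673, 3.068, -0.0]
force: [0.7, -0.1, 0.1]
grip_width: 0.875
grip_force: 0.0
[255. 129.] [317. 191.] 176
[432.6 -85.4] 28.25 101
[271. 167.] [329. 228.] 170
[432.6 -85.6] 28.1 95
(array([ 0.43245519, -0.08550309,  0.07295293]), [np.float64(0.07414946031213064), np.float64(0.07414946031210588)])
[ 0.39776472 -0.11483435  0.19641746]
shift cm [-2.15125414  4.10311558 14.53995486]
```

Right cup: centre (432.5, −85.5), rim z 73 mm. Both agree with the text. Grasping it the same way.

```bash
python3 -m crank '[[-1.2,2.2,0,0,0,0,0.75],[-2.15,4.1,1,0,0,0,0.75],[-2.15,4.1,4,0,0,0,0.75],[-2.15,4.1,7.5,0,0,0,0.75],[-2.15,4.1,11,0,0,0,0.75],[-2.15,4.1,13.5,0,0,0,0.75],[-2.15,4.1,14.5,0,0,0,0.75],[-2.15,4.1,14.5,0,0,0,0.75]]'
python3 -m crank '[[0,0,0,0,0,0,0.5],[0,0,0,0,0,0,0.4],[0,0,0,0,0,0,0.2],[0,0,0,0,0,0,0.0],[0,0,0,0,0,0,0.0],[0,0,0,0,0,0,0.0]]' 20
python3 -m crank '[[0,0,-0.5,0,0,0,0],[0,0,-2,0,0,0,0],[0,0,-5,0,0,0,0],[0,0,-8.5,0,0,0,0],[0,0,-12,0,0,0,0],[0,0,-15.5,0,0,0,0],[0,0,-18,0,0,0,0],[0,0,-19,0,0,0,0]]'
```

```text
time_s: 12.4
ee_pos: [0.4331, -0.0855, 0.0494]
tool_rot: [-0.668, -3.066, -0.0]
force: [0.3, 1.3, -0.7]
grip_width: 0.875
grip_force: 0.0
time_s: 12.9
ee_pos: [0.4348, -0.0863, 0.0527]
tool_rot: [0.669, 3.066, -0.0]
force: [-1.5, 0.7, 8.1]
grip_width: 0.65
grip_force: 21.2
time_s: 13.57
ee_pos: [0.4346, -0.0863, 0.2456]
tool_rot: [0.669, 3.063, -0.001]
force: [1.0, 0.2, 1.0]
grip_width: 0.651
grip_force: 21.7
```

```bash
python3 -m crank '[[-0.6,-0.5,-1,0,0,0,0],[-2.5,-2.2,-2.5,0,0,0,0],[-5,-4.4,-3,0,0,0,0],[-7.5,-6.6,-3,0,0,0,0],[-10,-8.8,-3,0,0,0,0],[-12.5,-11,-3,0,0,0,0],[-15,-13.2,-3,0,0,0,0],[-17,-15,-3,0,0,0,0]]'
python3 -m crank '[[-1.5,-1.3,0,0,0,0,0],[-2.2,-1.9,0,0,0,0,0],[-2.2,-1.9,1,0,0,0,0],[-2.2,-1.9,3,0,0,0,0],[-2.2,-1.9,5,0,0,0,0],[-2.2,-1.9,6.5,0,0,0,0],[-2.2,-1.9,6.5,0,0,0,0],[-2.2,-1.9,6.5,0,0,0,0]]'
python3 -c "
from h import *
print(readout.read_state()['ee_pos'])
w=viewer.read_camera('wrist');cv2.imwrite('pics/w8.png',w['color'])
print(readout.read_state()['ee_pos'])"
```

```text
time_s: 14.23
ee_pos: [0.5259, -0.2952, 0.2706]
tool_rot: [-0.671, -3.069, -0.0]
force: [-0.1, 0.5, 0.1]
grip_width: 0.651
grip_force: 21.7
time_s: 14.9
ee_pos: [0.5372, -0.3184, 0.2056]
tool_rot: [-0.669, -3.068, -0.001]
force: [-0.7, 0.2, 0.5]
grip_width: 0.651
grip_force: 21.7
[ 0.53717354 -0.3184254   0.20560152]
[ 0.53769374 -0.31889913  0.20667067]
```

```bash
python3 -m crank '[[-0.05,0,0,0,0,0,0],[-0.05,0,0,0,0,0,0],[-0.05,0,0.6,0,0,0,0],[-0.05,0,1.2,0,0,0,0],[-0.05,0,1.8,0,0,0,0],[-0.05,0,2.4,0,0,0,0],[-0.05,0,3,0,0,0,0],[-0.05,0,3,0,0,0,0]]'
python3 -c "
from h import *
print(readout.read_state()['ee_pos'])"
```

```text
time_s: 15.62
ee_pos: [0.5376, -0.3195, 0.1744]
tool_rot: [-0.67, -3.067, -0.001]
force: [-0.5, -0.4, 0.1]
grip_width: 0.65
grip_force: 21.7
[ 0.53758909 -0.31947307  0.17437211]
```

```bash
python3 -m crank '[[-0.08,0,0.4,0,0,0,0],[-0.08,0,0.8,0,0,0,0],[-0.08,0,1.2,0,0,0,0],[-0.08,0,1.6,0,0,0,0],[-0.08,0,1.6,0,0,0,0],[-0.08,0,1.6,0,0,0,0],[-0.08,0,1.6,0,0,0,0]]'
```

```text
time_s: 16.2
ee_pos: [0.5389, -0.3202, 0.1602]
tool_rot: [0.67, 3.069, -0.0]
force: [-0.4, 0.2, -0.0]
grip_width: 0.652
grip_force: 21.7
```

On target at (538.9, −320.2). Continuing down, with home expected at about z 0.140.

```bash
python3 -m crank '[[0,0,0.3,0,0,0,0],[0,0,0.6,0,0,0,0],[0,0,0.9,0,0,0,0],[0,0,1.2,0,0,0,0],[0,0,1.5,0,0,0,0],[0,0,1.7,0,0,0,0],[0,0,1.7,0,0,0,0],[0,0,1.7,0,0,0,0]]'
python3 -m crank '[[0,0,0.1,0,0,0,0],[0,0,0.1,0,0,0,0],[0,0,0.1,0,0,0,0]]';python3 -m crank '[[0,0,0.1,0,0,0,0],[0,0,0.1,0,0,0,0],[0,0,0.1,0,0,0,0]]'
```

```text
time_s: 16.87
ee_pos: [0.5388, -0.3202, 0.143]
tool_rot: [-0.67, -3.069, -0.0]
force: [0.2, 0.4, -0.1]
grip_width: 0.655
grip_force: 21.7
time_s: 17.12
ee_pos: [0.5389, -0.3202, 0.1422]
tool_rot: [0.67, 3.069, -0.0]
force: [0.2, 0.5, -0.2]
grip_width: 0.652
grip_force: 21.7
time_s: 17.37
ee_pos: [0.5388, -0.3201, 0.141]
tool_rot: [-0.67, -3.069, -0.0]
force: [0.5, 0.8, 0.0]
grip_width: 0.654
grip_force: 21.7
```

```bash
python3 -m crank '[[0,0,0.05,0,0,0,0],[0,0,0.05,0,0,0,0],[0,0,0.05,0,0,0,0]]';python3 -m crank '[[0,0,0.05,0,0,0,0],[0,0,0.05,0,0,0,0],[0,0,0.05,0,0,0,0]]'
```

```text
time_s: 17.62
ee_pos: [0.5389, -0.3202, 0.1406]
tool_rot: [-0.67, -3.069, -0.0]
force: [-0.6, -0.3, -0.6]
grip_width: 0.655
grip_force: 21.7
time_s: 17.87
ee_pos: [0.539, -0.3202, 0.1402]
tool_rot: [0.67, 3.069, -0.0]
force: [-0.8, -0.3, 1.0]
grip_width: 0.652
grip_force: 21.8
```

```bash
python3 -m crank '[[0,0,0.05,0,0,0,0],[0,0,0.05,0,0,0,0],[0,0,0.05,0,0,0,0]]'
```

```text
time_s: 18.12
ee_pos: [0.5391, -0.3203, 0.1402]
tool_rot: [0.67, 3.068, -0.001]
force: [-1.1, 0.2, 5.7]
grip_width: 0.648
grip_force: 22.2
```

Seated at z 0.1402, exactly 24 mm above the first. Releasing.

```bash
python3 -m crank '[[0,0,-0.05,0,0,0,0.4],[0,0,-0.05,0,0,0,0.6],[0,0,-0.05,0,0,0,0.8],[0,0,-0.05,0,0,0,0.8],[0,0,-0.05,0,0,0,0.8],[0,0,-0.05,0,0,0,0.8]]'
python3 -m crank '[[0,0,-0.5,0,0,0,0.8],[0,0,-1.5,0,0,0,0.8],[0,0,-3,0,0,0,0.8],[0,0,-5.5,0,0,0,0.8],[0,0,-8.5,0,0,0,0.8],[0,0,-10,0,0,0,0.8],[0,0,-10,0,0,0,0.8],[0,0,-10,0,0,0,0.8]]'
python3 - <<'E'
from h import *
s=viewer.read_camera('scene');t=viewer.read_camera('top');w=viewer.read_camera('wrist');cv2.imwrite('pics/w9.png',w['color'])
pr=[]
for c,p0 in((s,(274,264)),(t,(298,241))):
    h=cv2.cvtColor(c['color'],cv2.COLOR_BGR2HSV);m=((abs(h[...,0].astype(int)-112)<14)&(h[...,1]>150)).astype(np.uint8)
    n,l,st,ce=cv2.connectedComponentsWithStats(m);i=min(range(1,n),key=lambda i:np.hypot(*(ce[i]-p0)));print(st[i],ce[i]);pr.append(ray(c,ce[i]));print(plane(c,ce[i],.038))
print(tri(pr),readout.read_state()['ee_pos'])
b=cv2.resize(s['color'][135:280,235:345],None,fx=4,fy=4,interpolation=cv2.INTER_CUBIC)
cv2.imwrite('pics/c5.png',b)
E
```

```text
time_s: 18.62
ee_pos: [0.5389, -0.3202, 0.14]
tool_rot: [-0.67, -3.069, -0.0]
force: [0.4, -0.1, -1.3]
grip_width: 0.899
grip_force: 0.0
time_s: 19.28
ee_pos: [0.5391, -0.3203, 0.2414]
tool_rot: [0.669, 3.067, -0.001]
force: [-0.0, 0.6, -0.9]
grip_width: 0.903
grip_force: 0.0
[267 258  15  12  96] [273.97916667 263.9375    ]
[ 0.42291218 -0.3309694   0.038     ]
[216 205   3   5   8] [217.375 207.25 ]
[ 0.50669401 -0.11818035  0.038     ]
(array([ 0.57142162, -0.16527333, -0.21816105]), [np.float64(77.09001104132047), np.float64(77.09001104132047)]) [ 0.5384401  -0.31987561  0.23902461]
```

View pics/c5.png

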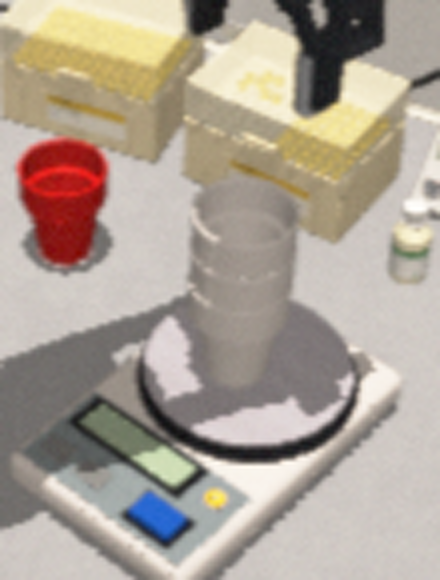

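All three cups are nested upright, with stacked collars at even pitch (lips at about y 195, 245 and 290 in the crop). The tare key is at crop (158,515). I'll close the fingers and move near the key to measure it with the wrist camera.

```bash
python3 -m crank '[[1,-0.8,0,0,0,0,0.5],[3.5,-2.8,0,0,0,0,0],[6,-4.8,0,0,0,0,-1],[7,-5.7,0,0,0,0,-1],[7,-5.7,2,0,0,0,-1],[7,-5.7,5,0,0,0,-1],[7,-5.7,7,0,0,0,-1],[7,-5.7,7,0,0,0,-1]]'
cat > k.py <<'E'
from h import *
import pickle,os,sys
c=viewer.read_camera('wrist');p=proj(c,[.424,-.331,.038]);print('pred',p)
h=cv2.cvtColor(c['color'],cv2.COLOR_BGR2HSV);m=((abs(h[...,0].astype(int)-112)<14)&(h[...,1]>130)).astype(np.uint8)
n,l,st,ce=cv2.connectedComponentsWithStats(m);i=min((i for i in range(1,n) if st[i,4]>150),key=lambda i:np.hypot(*(ce[i]-p)));print(st[i],ce[i])
k=cv2.findContours((l==i).astype(np.uint8),0,2)[0][0]
print('size mm',[round(np.linalg.norm(plane(c,a,.038)-plane(c,b,.038))*1e3,1) for a,b in zip(cv2.boxPoints(cv2.minAreaRect(k))[:2],cv2.boxPoints(cv2.minAreaRect(k))[1:3])])
q=cv2.minAreaRect(k)[0]
print(plane(c,q,.038));pickle.dump((ray(c,q)),open(sys.argv[1],'wb'))
if os.path.exists('k1')and sys.argv[1]!='k1':print(tri([pickle.load(open('k1','rb')),ray(c,q)]))
S=readout.read_state();print(S['ee_pos'],S['grip_width'])
E
python3 k.py k1
python3 -m crank '[[1,3.5,0,0,0,0,-1],[1,3.5,0,0,0,0,-1],[1,3.5,0,0,0,0,-1],[1,3.5,0,0,0,0,-1]]'
python3 k.py k2
```

```text
time_s: 20.1
ee_pos: [0.4498, -0.3413, 0.1657]
tool_rot: [-0.669, -3.063, -0.006]
force: [-0.1, 0.3, -0.4]
grip_width: 0.004
grip_force: 0.0
pred [255.95976526 153.95302832]
[243 142  33  25 613] [258.88907015 154.38336052]
size mm [np.float64(28.6), np.float64(19.6)]
[ 0.42541506 -0.32870277  0.038     ]
[ 0.45071205 -0.34206223  0.16813392] -0.0016879004660008616
time_s: 20.48
ee_pos: [0.4576, -0.3073, 0.1713]
tool_rot: [0.668, 3.068, -0.001]
force: [-0.3, -0.5, 0.2]
grip_width: -0.002
grip_force: 0.0
pred [220.81156357 158.89641317]
[208 148  33  24 575] [224.21913043 159.2226087 ]
size mm [np.float64(29.1), np.float64(18.8)]
[ 0.42566353 -0.32824344  0.038     ]
(array([ 0.42621232, -0.32902318,  0.03400967]), [np.float64(0.07098822637608156), np.float64(0.0709882263759987)])
[ 0.45743817 -0.30753306  0.17107444] -2.4474618302110872e-05
```

Key at (425.6, −328.5), top about 36 mm, size 29×19 mm. All match. Going above it.

```bash
python3 -m crank '[[1,-1.6,0,0,0,0,-1],[2,-3.2,1,0,0,0,-1],[2,-3.2,4,0,0,0,-1],[2,-3.2,7,0,0,0,-1],[2,-3.2,10,0,0,0,-1],[2,-3.2,12,0,0,0,-1],[2,-3.2,12.2,0,0,0,-1],[2,-3.2,12.2,0,0,0,-1]]'
python3 -m crank '[[0,0,0.3,0,0,0,-1],[0,0,0.6,0,0,0,-1],[0,0,0.8,0,0,0,-1],[0,0,0.8,0,0,0,-1],[0,0,0.8,0,0,0,-1]]'
```

```text
time_s: 21.2
ee_pos: [0.4252, -0.328, 0.0478]
tool_rot: [-0.671, -3.068, -0.001]
force: [-0.5, -1.5, 0.5]
grip_width: 0.001
grip_force: 0.0
time_s: 21.62
ee_pos: [0.4256, -0.3278, 0.0405]
tool_rot: [0.67, 3.069, -0.001]
force: [0.5, -0.1, 0.4]
grip_width: 0.002
grip_force: 0.0
```

```bash
python3 -m crank '[[0,0,0.1,0,0,0,-1],[0,0,0.2,0,0,0,-1],[0,0,0.3,0,0,0,-1],[0,0,0.4,0,0,0,-1],[0,0,0.4,0,0,0,-1],[0,0,0.4,0,0,0,-1]]'; python3 -m crank '[[0,0,0.1,0,0,0,-1],[0,0,0.15,0,0,0,-1],[0,0,0.15,0,0,0,-1],[0,0,0.15,0,0,0,-1]]'
```

```text
time_s: 22.12
ee_pos: [0.4256, -0.3277, 0.0362]
tool_rot: [0.67, 3.069, -0.0]
force: [0.8, 0.0, 2.4]
grip_width: 0.0
grip_force: 1.3
time_s: 22.45
ee_pos: [0.4256, -0.3277, 0.0347]
tool_rot: [0.67, 3.069, -0.0]
force: [-0.4, -0.2, 3.6]
grip_width: 0.0
grip_force: 1.9
```

```bash
python3 -m crank '[[0,0,0.05,0,0,0,-1],[0,0,0.1,0,0,0,-1],[0,0,0.1,0,0,0,-1],[0,0,0.1,0,0,0,-1]]'
```

```text
time_s: 22.78
ee_pos: [0.4256, -0.3277, 0.0344]
tool_rot: [0.67, 3.069, -0.0]
force: [-2.3, 2.4, 14.2]
grip_width: -0.002
grip_force: 7.0
```

The key is fully down: 0.0344 with the force well past the spring's 4 N. Releasing and backing off.

```bash
python3 -m crank '[[0,0,-0.4,0,0,0,-1],[0,0,-1,0,0,0,-1],[0,0,-3,0,0,0,-1],[0,0,-6,0,0,0,-1],[0,0,-9,0,0,0,-1],[0,0,-12,0,0,0,-1],[0,0,-14,0,0,0,-1],[0,0,-14,0,0,0,-1]]'
python3 -m crank '[[3,0,-2,0,0,0,-1],[6,0,-3,0,0,0,-1],[9,0,-3,0,0,0,-1],[9,0,-3,0,0,0,-1],[9,0,-3,0,0,0,-1],[9,0,-3,0,0,0,-1]]'
python3 - <<'E'
from h import *
t=viewer.read_camera('scene');a=t['color'][135:285,235:345].astype(int)
b=cv2.imread('pics/scene0.png')
# key and stack still as after nesting
o=cv2.resize(cv2.imread('pics/c5.png'),(110,145),interpolation=cv2.INTER_AREA).astype(int)
print('diff stack',np.abs(a[30:100,35:80]-o[30:100,35:80]).mean(),'plain',np.abs(t['color'][175:212,152:172].astype(int)-b[175:212,152:172]).mean(),'beaker',np.abs(t['color'][150:185,188:214].astype(int)-b[150:185,188:214]).mean())
S=readout.read_state();print(S['time_s'],S['ee_pos'],S['force'])
E
```

```text
time_s: 23.45
ee_pos: [0.4267, -0.3287, 0.1778]
tool_rot: [0.669, 3.064, -0.005]
force: [0.2, -0.7, 0.0]
grip_width: 0.003
grip_force: 0.0
time_s: 23.95
ee_pos: [0.3438, -0.2903, 0.2034]
tool_rot: [-0.67, -3.069, -0.0]
force: [-0.8, -0.5, -0.6]
grip_width: 0.002
grip_force: 0.0
diff stack 30.071005291005292 plain 24.216216216216218 beaker 54.90915750915751
24.0 [ 0.34406299 -0.29034708  0.20332978] [ 0.64549333 -0.13811747  0.01403529]
```

The arm is hiding the scene view, so I'll move it aside and compare again.

```bash
python3 -m crank '[[1,3,-3,0,0,0,-1],[2,6,-5,0,0,0,-1],[3,9.5,-6,0,0,0,-1],[4,13,-6,0,0,0,-1],[5,16.5,-6,0,0,0,-1],[6,20,-6,0,0,0,-1],[7,23.5,-6,0,0,0,-1],[8,27,-6,0,0,0,-1]]'
python3 -m crank '[[1,3.5,0,0,0,0,-1],[1,7,0,0,0,0,-1],[1,10.5,0,0,0,0,-1],[1,14,0,0,0,0,-1],[1,17.5,0,0,0,0,-1],[1,21,0,0,0,0,-1],[1,24,0,0,0,0,-1],[1,24,0,0,0,0,-1]]'
python3 - <<'E'
from h import *
t=viewer.read_camera('scene');a=t['color'][135:280,235:345].astype(int);b=cv2.imread('pics/scene0.png').astype(int);T=t['color'].astype(int)
o=cv2.resize(cv2.imread('pics/c5.png'),(110,145),interpolation=cv2.INTER_AREA).astype(int)
print('diff stack',np.abs(a[40:100,45:80]-o[40:100,45:80]).mean(),'plain',np.abs(T[175:212,152:172]-b[175:212,152:172]).mean(),'beaker',np.abs(T[150:185,188:214]-b[150:185,188:214]).mean())
cv2.imwrite('pics/end.png',t['color'])
h=cv2.cvtColor(t['color'],cv2.COLOR_BGR2HSV);m=((abs(h[...,0].astype(int)-112)<14)&(h[...,1]>150)).astype(np.uint8)[250:275,260:290];print('key area',m.sum(),'centroid',np.argwhere(m).mean(0)[::-1]+[260,250])
# stack silhouette: column profile symmetry
g=cv2.absdiff(t['color'],cv2.imread('pics/scene0.png'))[170:215,275:315].max(2);print('changed',(g>25).sum())
S=readout.read_state();print(S['time_s'],S['ee_pos'])
E
```

```text
time_s: 24.67
ee_pos: [0.384, -0.0094, 0.2635]
tool_rot: [0.67, 3.069, 0.0]
force: [0.6, 0.2, 0.7]
grip_width: -0.0
grip_force: 0.0
time_s: 25.33
ee_pos: [0.4761, 0.2153, 0.2626]
tool_rot: [-0.665, -3.07, -0.001]
force: [-0.1, -0.1, -0.4]
grip_width: 0.002
grip_force: 0.0
diff stack 21.807777777777776 plain 2.610810810810811 beaker 2.2703296703296703
key area 97 centroid [273.90721649 263.91752577]
changed 448
25.3833 [0.4751156  0.21329737 0.26248167]
```

```bash
python3 - <<'E'
import cv2,numpy as np
o=cv2.resize(cv2.imread('pics/c5.png'),(110,145),interpolation=cv2.INTER_AREA);e=cv2.imread('pics/end.png')[135:280,235:345];s0=cv2.imread('pics/scene0.png')[135:280,235:345]
f=lambda i:cv2.magnitude(*[cv2.Sobel(cv2.cvtColor(i,6),5,*d) for d in((1,0),(0,1))])
for n,(y0,y1,x0,x1) in {'stack':(40,100,43,80),'top collar':(40,62,43,80)}.items():
    for nm,im in(('end',e),('start',s0)):
        r=cv2.matchTemplate(f(im),f(o)[y0:y1,x0:x1],cv2.TM_CCOEFF_NORMED);_,v,_,p=cv2.minMaxLoc(r);print(n,nm,round(v,2),'shift',p[0]-x0,p[1]-y0)
E
```

```text
stack end 0.35 shift 24 -6
stack start 0.31 shift 23 -3
top collar end 0.5 shift -23 -6
top collar start 0.42 shift -23 -7
```

```bash
python3 - <<'E'
from h import *
c=viewer.read_camera('scene');im=c['color'];g=cv2.cvtColor(im,6).astype(int)
o=np.array(c['pose'])[:2,3];ctr=np.array([.5368,-.319]);u=(ctr-o)/np.linalg.norm(ctr-o);n=np.array([-u[1],u[0]])
for z,r in((.158,.029),(.148,.028),(.130,.028),(.105,.028),(.07,.021)):
    a=proj(c,[*(ctr+n*r),z]);b=proj(c,[*(ctr-n*r),z]);v=int(round((a[1]+b[1])/2));print('z',z,'pred cols',a[0].round(1),b[0].round(1),'row',v)
    print(list(range(275,317,2)));print(g[v,275:317:2].tolist(), 'start',cv2.cvtColor(cv2.imread('pics/scene0.png'),6)[v,275:317:2].tolist())
E
```

```text
z 0.158 pred cols 281.8 309.6 row 188
[275, 277, 279, 281, 283, 285, 287, 289, 291, 293, 295, 297, 299, 301, 303, 305, 307, 309, 311, 313, 315]
[187, 182, 186, 186, 187, 129, 152, 198, 229, 237, 241, 240, 233, 205, 157, 126, 117, 175, 153, 138, 142] start [183, 184, 183, 186, 186, 185, 187, 188, 181, 183, 182, 184, 179, 147, 138, 139, 140, 148, 146, 132, 136]
z 0.148 pred cols 282.2 308.8 row 192
[275, 277, 279, 281, 283, 285, 287, 289, 291, 293, 295, 297, 299, 301, 303, 305, 307, 309, 311, 313, 315]
[184, 184, 185, 185, 141, 204, 171, 160, 168, 173, 175, 171, 166, 159, 153, 222, 211, 161, 151, 138, 137] start [183, 185, 181, 182, 182, 184, 181, 185, 187, 182, 184, 179, 181, 181, 182, 181, 179, 174, 150, 137, 136]
z 0.13 pred cols 282.0 308.2 row 198
[275, 277, 279, 281, 283, 285, 287, 289, 291, 293, 295, 297, 299, 301, 303, 305, 307, 309, 311, 313, 315]
[184, 185, 183, 183, 133, 122, 128, 132, 141, 142, 148, 146, 148, 142, 138, 131, 121, 168, 184, 185, 185] start [185, 183, 184, 181, 187, 211, 163, 146, 149, 150, 149, 147, 145, 165, 204, 185, 184, 182, 182, 183, 182]
z 0.105 pred cols 281.7 307.5 row 206
[275, 277, 279, 281, 283, 285, 287, 289, 291, 293, 295, 297, 299, 301, 303, 305, 307, 309, 311, 313, 315]
[187, 187, 187, 177, 155, 119, 132, 137, 141, 145, 150, 146, 148, 141, 135, 127, 127, 188, 187, 187, 185] start [185, 185, 183, 172, 172, 217, 211, 169, 170, 172, 165, 175, 187, 225, 186, 113, 177, 184, 187, 187, 182]
z 0.07 pred cols 284.5 303.4 row 218
[275, 277, 279, 281, 283, 285, 287, 289, 291, 293, 295, 297, 299, 301, 303, 305, 307, 309, 311, 313, 315]
[199, 196, 200, 203, 197, 120, 130, 135, 142, 147, 150, 144, 140, 139, 124, 179, 206, 204, 203, 202, 202] start [194, 197, 197, 199, 193, 122, 132, 142, 142, 145, 147, 145, 137, 139, 147, 196, 204, 203, 199, 201, 199]
```

The stack's silhouette edges (columns 282–309) lie where an upright nest should be at every height. The mismatch before was only the changed lighting.

```bash
python3 -c "
from bench import robot
print(robot.finish_job())"
```

```text
the job is handed in; nothing more can be done
None
```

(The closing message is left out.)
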